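Scrape the chips off the bench plate

ROBOT

A 7-joint arm with a two-finger parallel gripper is mounted at the origin on the work surface. World frame = base frame: x ahead of the robot, y to its left, z up, the work surface at z = 0. Lengths are in m, angles in rad, forces in N, time in s.
With the tool pointing down it reaches from about 0.425 to 1.025 m from the base axis. Payload 9.4 kg.
Tool frame: the origin (TCP) lies midway between the tips of the shut fingers; the grasp point (between the pads) lies 19 mm behind it; z points along the fingers, y is the line along which they close (so a half turn about z gives the same grasp; the last joint's range is limited). The gripper opens to 85 mm and grips with 20 to 120 N. Pads are 22 mm wide; open, the fingers measure 114 mm over their backs; the gripper's body (76 mm by 85 mm) begins 54 mm behind the grasp point. The pads swing forward as they close: fully open they stand 13 mm farther back than shut.
Start: joints at [-1.41, 0.599, -0.003, 1.599, 0.002, 0.943, -0.08], TCP at [0.171, 0.705, 0.231] pointing down, gripper open.
Joint ranges: [-2.57, 2.57], [-0.35, 1.97], [-1.29, 1.29], [0.11, 2.56], [-1.05, 4.19], [0.11, 1.86], [-2.63, 2.63]. Speed limits (rad/s): [2.22, 2.22, 3.01, 3.01, 3.14, 3.14, 3.14].

INTERFACE

Orientations are given as a unit quaternion [w, x, y, z].
In Python, from rig import * gives the robot as it stands.
- The arm moves only by the shell command python3 -m handwheel 'ROWS' [OPENING]. ROWS is JSON, a list of rows, each an object with "dp": the shift along the tool's x, y, z in units of 0.04 m (1.0 is 0.04 m), a list of three; "twist": the turn, a rotation vector about the tool's x, y, z in units of 0.15 rad (1.0 is 0.15 rad), a list of three. In form: [{"dp": [x, y, z], "twist": [rx, ry, rz]}, ...]. A call has 1 to 12 rows; each row shifts and turns the commanded pose from where the row before left it, along the tool's axes as they then stand; what a row does not reach is not made up. A row lasts 1/8 s, in which the tool goes at most 62.5 mm and 10.7 degrees, less where a joint would pass 70% of its speed; a pose out of reach is approached as far as the arm can. A call with a number of a shift or a turn outside -1 to 1 is refused whole. A call with a gripper value outside its range is refused whole. OPENING is the opening, from 0 (shut) to 1 (fully open), set as the call begins (- or left out, the last holds). The fingers move at their own pace and stop on an object; the grip force is fixed at half the most. Time passes only in rows, so rows that do not move let the fingers close. It gives the time, the measured TCP pose, the force, the opening and the grip force at its end, in the units of the state.
- state(): the state, without advancing time (a new reading comes with each control period).
- capture(name): name is "scene" or "top" or "wrist"; returns the picture (480x640x3 uint8, red, green, blue); there is no depth.
- camera_info(name): a dict with "intrinsics" (3x3 intrinsics, pixels), "rvec" (rotation vector, rad) and "tvec" (3), from world to camera coordinates, as OpenCV has them; the wrist camera has in their place "T_tool_cam" (4x4, takes a point from camera to tool coordinates, whose origin is the TCP and whose axes are the flange's). Camera axes: x right, y down, z forward; pixel columns grow to the right and rows downward; lengths in m; the calibration is good to about 2 mm. A picture is of the moment at which its call begins: read the wrist's pose just before it. camera_info takes no time and is no camera call.
- close_job(): hands the job in; it is judged then, once.
The state is a dict: "t": time; "joint_positions": joint angles; "joint_velocities": joint speeds; "joint_efforts": joint torques, N m; "tool_pos": TCP position; "eef_rot": TCP orientation; "ft_force": force on the tool from outside, world axes, zero at the start; "moment": the same for the moment, N m; "gripper_width": opening from 0.0 (shut) to 1.0 (fully open); "grasp_force": force on a finger pad.
Only numpy, scipy, OpenCV 4.12 (cv2) and the standard library are available. Lean on these libraries where they do the work, as an engineer would, in place of code of your own. Each camera call takes 0.05 s, during which the arm holds its last target. There are 200 camera calls.

TASK

Take the orange scraper block and wipe all five loose chips off the steel bench plate into the red catch tray at its open end, none onto the bench or into the blue tray of clean nozzles; wipe lightly rather than bearing down on the plate, and move the chips with the scraper only, never with the gripper. Then set the scraper gently back, standing upright on its foot in the middle of its black rubber mat, and let go. Leave the other things on the bench where they are.

Things in the scene. Friction and masses are not known exactly. Their poses are not given: they have to be found in the camera images.
- plate: fixed dark steel bench plate on a green foot: 190 along its x, 220 along its y, flat top 40 above the bench. Along each of its two x edges (x = +-85 to +-95) runs a green side rail 10 high above the top, over the full 220; the two y ends (y = +-110) are open. Origin: centre of the underside. Yaw varies by up to 0.25 rad
- catch_tray: fixed open red plastic tray for chips, 180 along its x, 90 along its y, 32 high (rim 8 below the plate's top), walls and floor 3. It stands 1 mm from one open end of the plate, turned as the plate: its centre is at plate y = +156 or -156, whichever end it happens to be. Origin: centre of the underside
- parts_tray: fixed open blue plastic tray of the same size, holding four clean nozzles, at the other open end of the plate. Origin: centre of the underside
- mat: fixed black rubber mat on the bench, left or right of the plate: 120 along its x, 150 along its y, 4 thick. Origin: centre of the underside
- scraper: loose scraper block, about 0.2 kg, standing on the mat on its black foot: foot 30 along its x (thickness), 100 along its y (scraping edge), 22 high; on it an orange grip ridge, 24 along x, 84 along y, from 22 to 72 above the underside. Hold it by the ridge from above, fingers closing along its x. Its flat x faces push chips. Origin: centre of the underside; z up
- chip1: loose curled copper-coloured metal chip, 34 long, about 15 wide, 10 high, 14 g, lying anywhere on the plate. Origin: middle of its underside; z up at the start
- chip2: loose curled brass-coloured metal chip, 34 long, about 15 wide, 10 high, 14 g, lying anywhere on the plate. Origin: middle of its underside; z up at the start
- chip3: loose curled copper-coloured metal chip, 34 long, about 15 wide, 10 high, 14 g, lying anywhere on the plate. Origin: middle of its underside; z up at the start
- chip4: loose curled brass-coloured metal chip, 34 long, about 15 wide, 10 high, 14 g, lying anywhere on the plate. Origin: middle of its underside; z up at the start
- chip5: loose curled copper-coloured metal chip, 34 long, about 15 wide, 10 high, 14 g, lying anywhere on the plate. Origin: middle of its underside; z up at the start
- clamp: bystander: fixed green clamping fixture with two upright jaws, 100 x 130, 66 high, left or right of the plate, where the mat is not. Origin: centre of the underside
- spray_can: bystander: loose red can, diameter 60, 180 high, behind the plate. Origin: centre of the underside
- jar: bystander: loose amber jar, diameter 64, 85 high, behind the plate. Origin: centre of the underside
- cup: bystander: loose steel cup, diameter 70, 80 high, back right. Origin: centre of the underside
- wrench: bystander: loose wrench, 170 long along its x, lying on the bench near left. Origin: middle of its underside
- brush: bystander: loose brush with wooden handle, 170 long along its x, lying behind the plate. Origin: middle of its underside
- screwdriver: bystander: loose screwdriver with red handle, 180 long along its x, lying near right. Origin: middle of its underside

How it is judged:
By the outcome, as a careful person would: the job done as asked, in the order asked, and still so for the second after the job is handed in, with the robot touching nothing.
It also fails if it takes over 64 s, if anything falls off the work surface, if the arm or the gripper's body presses on something with over 40 N, if the wrist force passes 120 N, or if a joint passes its speed limit or range.

## Working session

There is one attempt and no reset: what is moved stays moved. The work goes in short steps, Python scripts to look and compute and a shell command to move; the robot and the scene stay as the last step left them, time stands still between calls to the robot, and variables do not carry over. Pictures are saved under pics/ and viewed, at most 13 in all, crops included, and the job is handed in when it is done.

```bash
mkdir -p pics; ls; python3 - <<'E'
from rig import *
import cv2
for n in("scene","top"):
    cv2.imwrite(f"pics/{n}0.png",capture(n)[:,:,::-1]); c=camera_info(n); print(n,c)
print(camera_info("wrist")); s=state(); print(s)
E
```

```text
pics
scene {'intrinsics': array([[548.21516627,   0.        , 324.12079147],
       [  0.        , 548.21516627, 250.18876475],
       [  0.        ,   0.        ,   1.        ]]), 'rvec': array([ 2.07616744,  0.97008854, -0.46190052]), 'tvec': array([-0.36052264, -0.19520801,  1.52336212])}
top {'intrinsics': array([[529.47193258,   0.        , 320.03763063],
       [  0.        , 529.47193258, 245.50698495],
       [  0.        ,   0.        ,   1.        ]]), 'rvec': array([ 2.20895944, -2.15904015,  0.11308712]), 'tvec': array([-0.01555258,  0.53085579,  1.07022281])}
{'intrinsics': array([[409.73358379,   0.        , 310.89756149],
       [  0.        , 409.73358379, 238.76582095],
       [  0.        ,   0.        ,   1.        ]]), 'T_tool_cam': array([[ 9.80320445e-04, -9.57693540e-01, -2.87788328e-01,
         7.34957975e-02],
       [ 9.99999513e-01,  9.05252469e-04,  3.93919816e-04,
         1.09905493e-03],
       [-1.16733369e-04, -2.87788574e-01,  9.57693961e-01,
        -1.42093806e-01],
       [ 0.00000000e+00,  0.00000000e+00,  0.00000000e+00,
         1.00000000e+00]])}
{'t': 0.1, 'joint_positions': array([-1.4097127 ,  0.60006886, -0.00255295,  1.60005271,  0.00183626,
        0.94288092, -0.07980718]), 'joint_velocities': array([-6.31290196e-04, -1.12089889e-03,  7.35598222e-04, -1.67511413e-03,
        7.44782437e-05, -2.39837648e-04,  1.76075736e-03]), 'joint_efforts': array([ 4.97823799e-03, -7.77993464e+01,  1.56977981e+00, -2.58623332e+01,
        1.25965013e-02,  5.52422382e-03, -2.04057392e-05]), 'tool_pos': array([0.17069037, 0.70419099, 0.23048502]), 'eef_rot': array([-6.07150669e-06,  1.18571894e-01,  9.92945220e-01, -7.04081926e-04]), 'ft_force': array([ 0.37536571, -0.69482758, -0.8082648 ]), 'moment': array([0.02517049, 0.0436376 , 0.00491866]), 'grasp_force': 0.0, 'gripper_width': 1.0007109453999157}
```

View pics/top0.png

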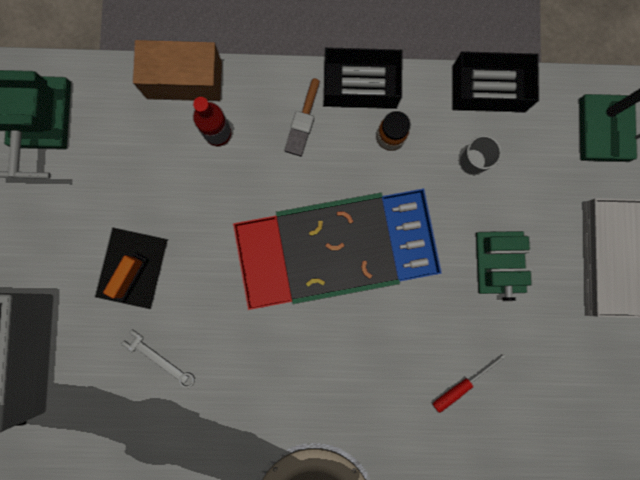

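View pics/scene0.png

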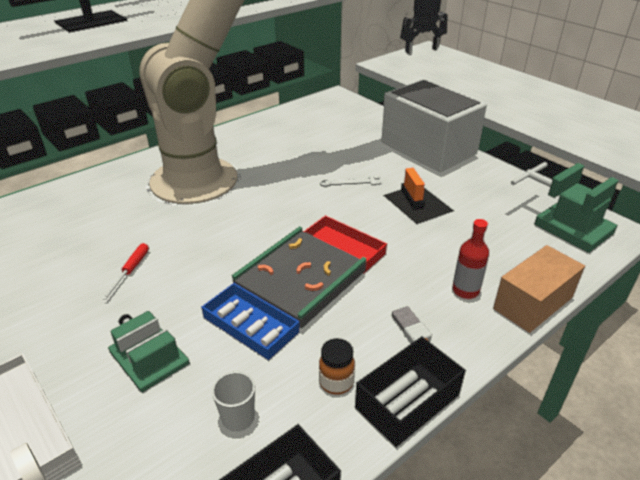

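Top view: the red tray is on the left (around 263,263), the blue tray on the right (415,235), the mat and scraper at (130,270), and five chips on the plate. I'll enlarge the crops for accurate pixels.

```bash
python3 - <<'E'
import cv2,numpy as np
t=cv2.imread("pics/top0.png");s=cv2.imread("pics/scene0.png")
def crop(im,x,y,w,h,k):
    c=cv2.resize(im[y:y+h,x:x+w],None,fx=k,fy=k,interpolation=cv2.INTER_CUBIC)
    for i in range(0,w,10):
        cv2.line(c,(i*k,0),(i*k,8 if i%50 else 20),(255,255,255),1)
        if i%20==0: cv2.putText(c,str(x+i),(i*k,20),0,.4,(0,255,255),1)
    for j in range(0,h,10):
        cv2.line(c,(0,j*k),(8,j*k),(255,255,255),1)
        if j%20==0: cv2.putText(c,str(y+j),(8,j*k+5),0,.4,(0,255,255),1)
    return c
cv2.imwrite("pics/c1.png",crop(t,225,180,220,135,3))
a=crop(t,90,220,85,95,5)
b=crop(s,380,155,80,75,5)
H=max(a.shape[0],b.shape[0]); f=lambda m:cv2.copyMakeBorder(m,0,H-m.shape[0],0,0,0)
m=np.hstack([f(a),f(b)]);print(m.shape)
if m.shape[1]>800: m=m[:,:800]
cv2.imwrite("pics/c2.png",m)
open("h.py","w").write('''
import numpy as np,cv2
from scipy.spatial.transform import Rotation as R
from rig import *
def ray(n,u,v,tp=None,q=None):
    c=camera_info(n); d=np.linalg.inv(c["intrinsics"])@[u,v,1]
    if n=="wrist":
        Rt=R.from_quat(np.r_[q[1:],q[0]]).as_matrix(); T=c["T_tool_cam"]
        return np.array(tp)+Rt@T[:3,3], Rt@T[:3,:3]@d
    M=cv2.Rodrigues(c["rvec"])[0]
    return -M.T@c["tvec"], M.T@d
def onz(n,u,v,z,*a):
    o,d=ray(n,u,v,*a); return (o+d*(z-o[2])/d[2])
def tri(*rs):
    A=0;b=0
    for o,d in rs:
        d=d/np.linalg.norm(d);P=np.eye(3)-np.outer(d,d);A=A+P;b=b+P@o
    p=np.linalg.solve(A,b);return p
''')
E
```

```text
(475, 825, 3)
```

View pics/c1.png

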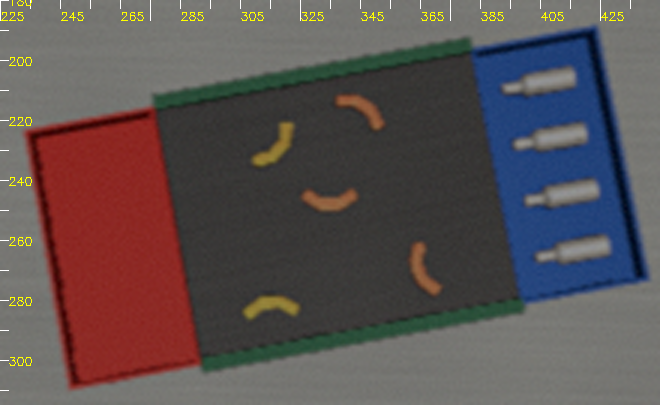

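View pics/c2.png

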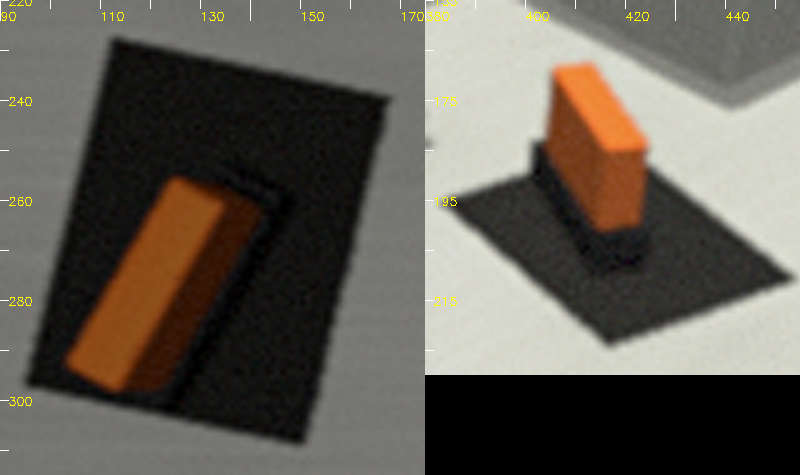

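The crops give me corners of the plate rails, mat and ridge top in both views. Next I triangulate them.

```bash
python3 - <<'E'
from h import *
np.set_printoptions(precision=4,suppress=True)
t=lambda a,b:tri(ray("top",*a),ray("scene",*b))
rid=[t(*p) for p in [((113.6,298.2),(406,168.2)),((103.2,292.4),(414.4,167.6)),((135.2,260.6),(416.4,185.4)),((124.6,255.4),(424.6,184.4))]]
print("ridge",*rid,np.mean(rid,0))
r=np.array([onz("top",u,v,.072) for u,v in[(113.6,298.2),(103.2,292.4),(124.6,255.4),(135.2,260.6)]]);
print("ridge z.072",r,r.mean(0)); e=(r[3]+r[2]-r[0]-r[1]); print("long axis yaw",np.arctan2(e[1],e[0]),np.linalg.norm(e)/2)
m=[t((151,309),(383,196)),t((168,239.4),(417,224.4)),t((112.6,227.6),(453.6,210.6))];print("mat tri",*m)
M=np.array([onz("top",u,v,.004) for u,v in[(112.6,227.6),(168,239.4),(151,309),(95,297)]]);print("mat",M,M.mean(0),np.linalg.norm(np.diff(M,axis=0),axis=1))
e=M[1]-M[2];print("mat long yaw",np.arctan2(e[1],e[0]))
P=np.array([onz("top",u,v,.05) for u,v in[(276.3,212),(381.7,192.7),(399.7,282),(293,303.7)]]);c=P.mean(0);print("plate",P,c,np.linalg.norm(np.diff(P,axis=0),axis=1))
e=P[0]+P[3]-P[1]-P[2];yw=np.arctan2(e[1],e[0])-np.pi/2;print("plate yaw",yw)
ex=np.array([np.cos(yw),np.sin(yw)]);ey=np.array([-ex[1],ex[0]])
for u,v in [(355,115),(378,125),(340,98),(285,125),(273,148),(255,163),(305,195),(330,206),(353,193),(418,245),(416,265),(436,292),(247,315),(268,300),(297,311)]:
    p=onz("top",225+u/3,180+v/3,.045)[:2]-c[:2];print((u,v),p@ex*1e3,p@ey*1e3)
s=state();Rm=R.from_quat(np.r_[s["eef_rot"][1:],s["eef_rot"][0]]).as_matrix();print(s["tool_pos"],Rm)
E
```

```text
ridge [0.416  0.3968 0.0753] [0.4266 0.4178 0.074 ] [0.4892 0.3586 0.0738] [0.4986 0.3795 0.073 ] [0.4576 0.3881 0.074 ]
ridge z.072 [[0.4146 0.3962 0.072 ]
 [0.4253 0.4169 0.072 ]
 [0.4983 0.3794 0.072 ]
 [0.4886 0.3583 0.072 ]] [0.4567 0.3877 0.072 ]
long axis yaw -0.47342841237324435 0.08261698395243436
mat tri [ 0.393   0.345  -0.0002] [0.5394 0.3169 0.0012] [0.5607 0.4324 0.003 ]
mat [[0.5602 0.4315 0.004 ]
 [0.5381 0.3149 0.004 ]
 [0.3927 0.3431 0.004 ]
 [0.4148 0.4596 0.004 ]] [0.4764 0.3873 0.004 ] [0.1187 0.1481 0.1186]
mat long yaw -0.19147667315771225
plate [[ 0.5947  0.087   0.05  ]
 [ 0.6396 -0.1262  0.05  ]
 [ 0.459  -0.1646  0.05  ]
 [ 0.411   0.0483  0.05  ]] [ 0.5261 -0.0389  0.05  ] [0.2179 0.1847 0.2182]
plate yaw 0.21471730368456798
(355, 115) 56.12851040143733 -22.87622914396789
(378, 125) 46.469948396172114 -36.8707211753718
(340, 98) 69.46943800385613 -15.139467571002124
(285, 125) 58.40395563080762 25.064653116263866
(273, 148) 44.54905412663156 36.0385968654084
(255, 163) 36.83770910182063 49.92941330824676
(305, 195) 9.112481960630872 20.92123432641309
(330, 206) -1.4047165478425936 5.788012638610363
(353, 193) 4.283235192011211 -11.179995517275321
(418, 245) -38.55356680435351 -47.36160323511621
(416, 265) -51.50774341426364 -43.361022015599545
(436, 292) -71.86854448765523 -52.97777049361707
(247, 315) -62.72273011104485 74.6336962253182
(268, 300) -55.561666554798954 58.90962363233356
(297, 311) -66.50521997499641 41.22297748162745
[0.1707 0.7042 0.2305] [[-0.9719  0.2355 -0.0002]
 [ 0.2355  0.9719 -0.0014]
 [-0.0002 -0.0014 -1.    ]]
```

The measurements hold up: ridge top at about 75 mm (4 + 72 expected), mat about 119x148, plate about 218x185, and all chips within the rails. I'll move above the scraper.

```bash
python3 -m handwheel '[{"dp":[-0.98,-0.667,0],"twist":[0,0,0]},{"dp":[-0.98,-0.667,0],"twist":[0,0,0]},{"dp":[-0.98,-0.667,0],"twist":[0,0,0]},{"dp":[-0.98,-0.667,0],"twist":[0,0,0]},{"dp":[-0.98,-0.667,0],"twist":[0,0,0]},{"dp":[-0.98,-0.667,0],"twist":[0,0,0]},{"dp":[-0.98,-0.667,0],"twist":[0,0,0]},{"dp":[-0.98,-0.667,0],"twist":[0,0,0]},{"dp":[-0.98,-0.667,0],"twist":[0,0,0.7]},{"dp":[0,0,0],"twist":[0,0,0.87]},{"dp":[0,0,0],"twist":[0,0,0]}]' 1
python3 - <<'E'
from h import *
s=state();im=capture("wrist")[:,:,::-1].copy();cv2.imwrite("pics/w1.png",im)
Rm=R.from_quat(np.r_[s["eef_rot"][1:],s["eef_rot"][0]]).as_matrix();print(s["tool_pos"],Rm.round(4),s["t"])
np.save("w1.npy",np.r_[s["tool_pos"],s["eef_rot"]])
E
```

```text
t: 1.48
tool_pos: [0.4572, 0.3878, 0.2311]
eef_rot: [-0.0, 0.234, 0.972, -0.0]
ft_force: [-0.0, 0.5, 0.2]
gripper_width: 1.0
grasp_force: 0.0
[0.45718033 0.38778864 0.23105684] [[-8.901e-01  4.558e-01 -2.000e-04]
 [ 4.558e-01  8.901e-01 -4.000e-04]
 [ 0.000e+00 -5.000e-04 -1.000e+00]] 1.475
```

View pics/w1.png

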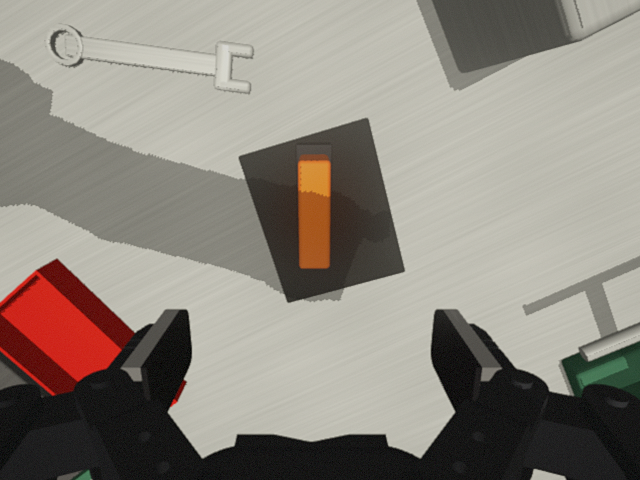

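The wrist view shows the ridge top with corners (298,160), (329,160), (331,268), (300,268), aligned with the gripper, and the mat corners (239,157), (368,119), (404,270), (288,301).

```bash
python3 - <<'E'
from h import *
np.set_printoptions(precision=4,suppress=True)
w=np.load("w1.npy");a=(w[:3],w[3:])
print(tri(ray("wrist",314.5,214,*a),ray("top",119.2,276.7),ray("scene",415.4,176.4)))
r=np.array([onz("wrist",u,v,.076,*a) for u,v in[(298,160),(329,160),(331,268),(300,268)]]);print(r,r.mean(0));e=r[0]+r[1]-r[2]-r[3];print(np.arctan2(e[1],e[0]),np.linalg.norm(e)/2)
r2=np.array([onz("top",u,v,.076) for u,v in[(113.6,298.2),(103.2,292.4),(124.6,255.4),(135.2,260.6)]]);print(r2.mean(0))
M=np.array([onz("wrist",u,v,.004,*a) for u,v in[(239,157),(368,119),(404,270),(288,301)]]);print(M,M.mean(0),np.linalg.norm(np.diff(M,axis=0),axis=1))
E
```

```text
[0.4567 0.3908 0.0711]
[[0.4149 0.4002 0.076 ]
 [0.425  0.42   0.076 ]
 [0.4996 0.3848 0.076 ]
 [0.4887 0.3634 0.076 ]] [0.457  0.3921 0.076 ]
2.689922453805506 0.08251786850782199
[0.4566 0.3862 0.076 ]
[[0.3942 0.3494 0.004 ]
 [0.4169 0.465  0.004 ]
 [0.5595 0.4373 0.004 ]
 [0.5375 0.3225 0.004 ]] [0.477  0.3936 0.004 ] [0.1177 0.1452 0.1169]
```

The top and wrist cameras differ by about 6 mm in y, so I take the mean. The grip will show the true position. Descending.

```bash
python3 -m handwheel '[{"dp":[0.02,0.04,1],"twist":[0,0,-0.1]},{"dp":[0,0,1],"twist":[0,0,0]},{"dp":[0,0,1],"twist":[0,0,0]},{"dp":[0,0,0.7],"twist":[0,0,0]},{"dp":[0,0,0.6],"twist":[0,0,0]},{"dp":[0,0,0.4],"twist":[0,0,0]},{"dp":[0,0,0.2],"twist":[0,0,0]},{"dp":[0,0,0],"twist":[0,0,0]}]'
python3 -m handwheel '[{"dp":[0,0,0],"twist":[0,0,0]},{"dp":[0,0,0],"twist":[0,0,0]},{"dp":[0,0,0],"twist":[0,0,0]},{"dp":[0,0,0],"twist":[0,0,0]},{"dp":[0,0,0],"twist":[0,0,0]},{"dp":[0,0,0],"twist":[0,0,0]}]' 0
```

```text
t: 2.52
tool_pos: [0.457, 0.3901, 0.0352]
eef_rot: [-0.0, 0.227, 0.974, -0.0]
ft_force: [0.1, -0.6, 0.3]
gripper_width: 1.002
grasp_force: 0.0
t: 3.28
tool_pos: [0.4573, 0.3901, 0.0358]
eef_rot: [0.0, 0.227, 0.974, 0.0]
ft_force: [-0.4, -0.9, 7.1]
gripper_width: 0.272
grasp_force: 59.4
```

Gripped at 23 mm, as expected. I'll lift, turn to the plate's yaw, and check the hold.

```bash
python3 -m handwheel '[{"dp":[0,0,-0.5],"twist":[0,0,0]},{"dp":[0,0,-0.8],"twist":[0,0,0]},{"dp":[0,0,-0.8],"twist":[0,0,-0.9]},{"dp":[0,0,-0.4],"twist":[0,0,-0.9]},{"dp":[0,0,0],"twist":[0,0,-0.9]},{"dp":[0,0,0],"twist":[0,0,-0.9]},{"dp":[0,0,0],"twist":[0,0,-0.89]},{"dp":[0,0,0],"twist":[0,0,0]}]'
python3 - <<'E'
from h import *
s=state();im=capture("wrist")[:,:,::-1].copy();im2=capture("scene")[:,:,::-1].copy();im3=capture("top")[:,:,::-1].copy();cv2.imwrite("pics/s2.png",im2);cv2.imwrite("pics/t2.png",im3)
m=np.hstack([cv2.resize(im,(400,300)),cv2.resize(im2[80:260,320:560],(400,300))]);m=np.vstack([m,np.hstack([cv2.resize(im3[200:350,50:250],(400,300)),cv2.resize(im[100:340,160:480],(400,300))])]);cv2.imwrite("pics/m2.png",m);cv2.imwrite("pics/w2.png",im)
print(s["tool_pos"],s["eef_rot"].round(4),s["ft_force"],s["t"]);np.save("w2.npy",np.r_[s["tool_pos"],s["eef_rot"]])
E
```

```text
t: 4.28
tool_pos: [0.457, 0.3895, 0.135]
eef_rot: [-0.0, -0.107, 0.994, -0.0]
ft_force: [-0.2, 0.4, -2.1]
gripper_width: 0.275
grasp_force: 59.0
[0.45703078 0.38947561 0.13498608] [-4.000e-04 -1.068e-01  9.943e-01 -1.000e-04] [-0.21906848  0.37981541 -2.08178486] 4.275
```

View pics/m2.png

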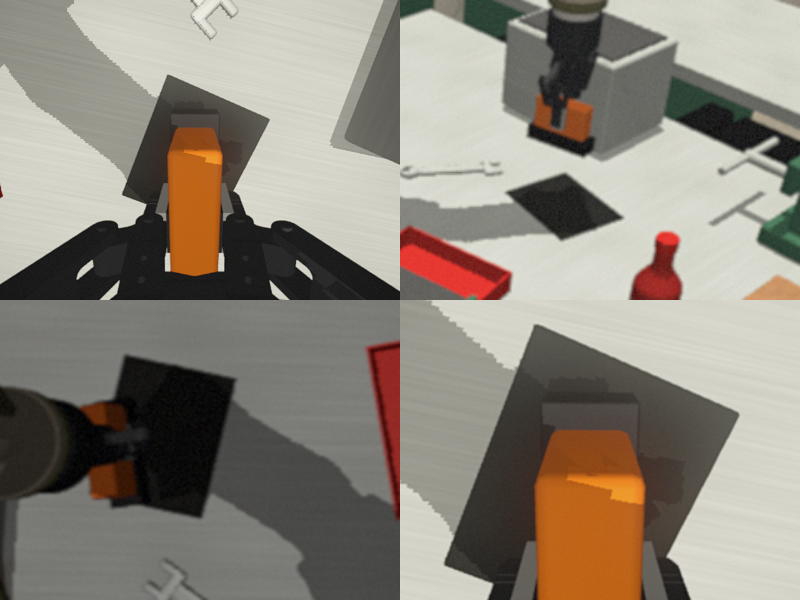

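The scraper is held squarely. In the wrist view the ridge end edge is near (312,246) and the foot's far edge near (312,179). From these I'll get the hold offset along its length and the targets for both camera readings.

```bash
python3 - <<'E'
from h import *
c=camera_info("wrist");T=c["T_tool_cam"]
def tz(u,v,z):
    d=T[:3,:3]@np.linalg.inv(c["intrinsics"])@[u,v,1];o=T[:3,3];return o+d*(z-o[2])/d[2]
print("ridge end",tz(312,246,-.0402),"foot end",tz(312,185,.0098), tz(312,179,.0318))
yw=.2147;ex=np.array([np.cos(yw),np.sin(yw)]);ey=np.array([-ex[1],ex[0]])
E
```

```text
ridge end [ 0.04040734  0.00138049 -0.0402    ] foot end [0.04825747 0.00150931 0.0098    ] [0.04723161 0.00157385 0.0318    ]
```

Scraper centre sits within 2 mm of the tool axis. I'll go to a place beyond the plate's far rail, where the wrist camera sees the whole plate.

```bash
python3 -m handwheel '[{"dp":[-0.175,-0.98,-0.284],"twist":[0,0,0]},{"dp":[-0.175,-0.98,-0.284],"twist":[0,0,0]},{"dp":[-0.175,-0.98,-0.284],"twist":[0,0,0]},{"dp":[-0.175,-0.98,-0.284],"twist":[0,0,0]},{"dp":[-0.175,-0.98,-0.284],"twist":[0,0,0]},{"dp":[-0.175,-0.98,-0.284],"twist":[0,0,0]},{"dp":[-0.175,-0.98,-0.284],"twist":[0,0,0]},{"dp":[-0.175,-0.98,-0.284],"twist":[0,0,0]},{"dp":[-0.175,-0.98,-0.284],"twist":[0,0,0]},{"dp":[-0.175,-0.98,-0.284],"twist":[0,0,0]},{"dp":[-0.175,-0.98,-0.284],"twist":[0,0,0]},{"dp":[0,0,0],"twist":[0,0,0]}]'
python3 - <<'E'
from h import *
s=state();im=capture("wrist")[:,:,::-1].copy();cv2.imwrite("pics/w3.png",im)
print(s["tool_pos"],s["eef_rot"].round(4),s["joint_positions"].round(2));np.save("w3.npy",np.r_[s["tool_pos"],s["eef_rot"]])
E
```

```text
t: 5.92
tool_pos: [0.6255, -0.0189, 0.2608]
eef_rot: [0.001, -0.104, 0.995, -0.001]
ft_force: [-1.1, 0.5, -2.6]
gripper_width: 0.275
grasp_force: 59.5
[ 0.62551113 -0.01886313  0.26082098] [ 7.000e-04 -1.038e-01  9.946e-01 -9.000e-04] [ 0.06  0.45 -0.18  1.8   0.1   0.9   1.62]
```

View pics/w3.png

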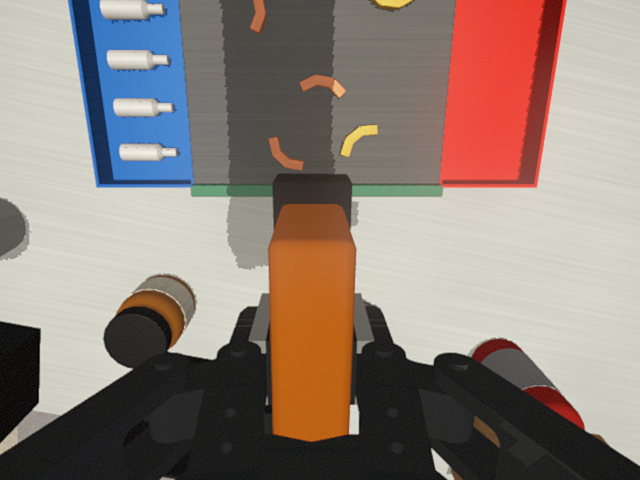

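The wrist view shows the far rail's outer edge at v≈195, from u=191 to u=442, and the plate's ends symmetric about u=316.5, so the yaw is aligned. Five chips are visible.

```bash
python3 - <<'E'
from h import *
np.set_printoptions(precision=4,suppress=True)
w=np.load("w3.npy");c=camera_info("wrist");q=w[3:]
Rm=R.from_quat(np.r_[q[1:],q[0]]).as_matrix()
print("tool y yaw-pi/2",np.arctan2(Rm[1,1],Rm[0,1])-np.pi/2,Rm[:,2])
for u,v in[(191,195),(442,195)]:
    p=onz("wrist",u,v,.05,w[:3],q);print(p,Rm.T@(p-w[:3]))
yw=.2147;ex=np.array([np.cos(yw),np.sin(yw)]);ey=np.array([-ex[1],ex[0]])
for C in (np.array([.5261,-.0389]),): print("top expects",C+.095*ex-.11*ey,C+.095*ex+.11*ey,"tcp in plate",(w[:2]-C)@ex,(w[:2]-C)@ey)
E
```

```text
tool y yaw-pi/2 0.20805810015320336 [ 0.0016 -0.0016 -1.    ]
[ 0.6407 -0.1217  0.05  ] [ 0.0066 -0.1033  0.211 ]
[0.5953 0.0923 0.05  ] [0.0069 0.1154 0.2106]
top expects [ 0.6424 -0.1261] [0.5955 0.0888] tcp in plate 0.10139763081882297 -0.0016031385875755408
```

Both estimates agree: TCP at plate x=+0.102, y=-0.004. I'll go to the start of lane A (scraper x=+30, y=-88) and lower it with force watch.

```bash
python3 -m handwheel '[{"dp":[0.613,-0.693,0],"twist":[0,0,0]},{"dp":[0.613,-0.693,0],"twist":[0,0,0]},{"dp":[0.613,-0.693,0.5],"twist":[0,0,0]},{"dp":[0,0,1],"twist":[0,0,0]},{"dp":[0,0,1],"twist":[0,0,0]},{"dp":[0,0,1],"twist":[0,0,0]},{"dp":[0,0,0.6],"twist":[0,0,0]},{"dp":[0,0,0.3],"twist":[0,0,0]},{"dp":[0,0,0.1],"twist":[0,0,0]},{"dp":[0,0,0],"twist":[0,0,0]}]'
python3 -c "
from h import *
s=state();print(s['tool_pos'],s['ft_force'].round(1),s['joint_positions'].round(2),s['eef_rot'].round(4))"
```

```text
t: 7.22
tool_pos: [0.5707, -0.1115, 0.0808]
eef_rot: [0.0, -0.107, 0.994, -0.0]
ft_force: [-0.2, -0.2, -1.4]
gripper_width: 0.276
grasp_force: 59.4
[ 0.57067824 -0.11152925  0.08078278] [-0.2 -0.2 -1.4] [ 0.18  0.64 -0.13  2.04  0.17  0.47  1.72] [ 4.000e-04 -1.075e-01  9.942e-01 -0.000e+00]
```

```bash
python3 -m handwheel '[{"dp":[0,0,0.12],"twist":[0,0,0]},{"dp":[0,0,0.05],"twist":[0,0,0]},{"dp":[0,0,0],"twist":[0,0,0]}]'
python3 - <<'E'
from h import *
im=capture("scene")[:,:,::-1];im2=capture("top")[:,:,::-1]
m=np.hstack([cv2.resize(im[170:370,190:400],(420,400)),cv2.resize(im2[180:320,235:365+75],(380,260))[:,:] if 0 else cv2.resize(im2[170:320,260:410],(380,400))]);cv2.imwrite("pics/m4.png",m)
s=state();print(s['tool_pos'],s['ft_force'].round(1))
E
```

```text
t: 7.6
tool_pos: [0.5703, -0.1119, 0.0735]
eef_rot: [0.0, -0.107, 0.994, -0.0]
ft_force: [0.4, -0.2, -1.3]
gripper_width: 0.271
grasp_force: 59.4
[ 0.57038439 -0.11190413  0.07358054] [-0.9  0.1 -1.6]
```

View pics/m4.png

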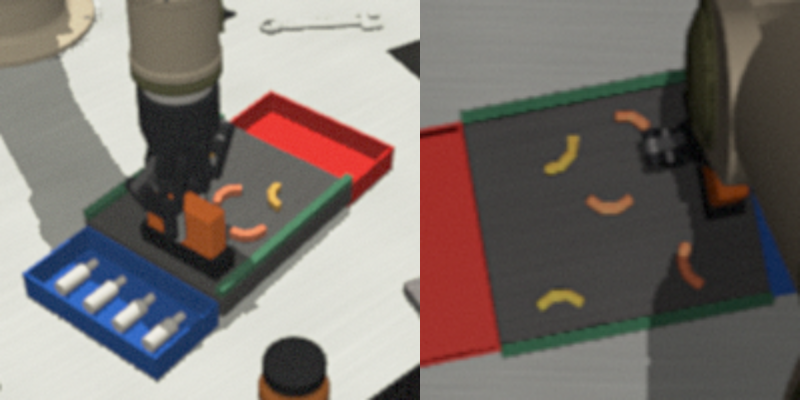

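Scraper stands on the plate between the rails, behind the chips, nothing touched yet. I'll feel for the plate.

```bash
python3 -m handwheel '[{"dp":[0,0,0.03],"twist":[0,0,0]},{"dp":[0,0,0],"twist":[0,0,0]}]'
```

```text
t: 7.95
tool_pos: [0.5703, -0.1119, 0.0722]
eef_rot: [-0.0, -0.107, 0.994, 0.0]
ft_force: [-0.1, 0.2, -2.0]
gripper_width: 0.272
grasp_force: 59.4
```

Not touching, well under 1 mm of gap, which is light enough. I'll push lane A.

```bash
python3 -m handwheel '[{"dp":[0,0.2,0],"twist":[0,0,0]},{"dp":[0,0.3,0],"twist":[0,0,0]},{"dp":[0,0.35,0],"twist":[0,0,0]},{"dp":[0,0.35,0],"twist":[0,0,0]},{"dp":[0,0.35,0],"twist":[0,0,0]},{"dp":[0,0.35,0],"twist":[0,0,0]},{"dp":[0,0.35,0],"twist":[0,0,0]}]'
python3 -m handwheel '[{"dp":[0,0.35,0],"twist":[0,0,0]},{"dp":[0,0.35,0],"twist":[0,0,0]},{"dp":[0,0.35,0],"twist":[0,0,0]},{"dp":[0,0.35,0],"twist":[0,0,0]},{"dp":[0,0.35,0],"twist":[0,0,0]},{"dp":[0,0.35,0],"twist":[0,0,0]},{"dp":[0,0.35,0],"twist":[0,0,0]},{"dp":[0,0.3,0],"twist":[0,0,0]},{"dp":[0,0.15,0],"twist":[0,0,0]},{"dp":[0,0,0],"twist":[0,0,0]}]'
python3 - <<'E'
from h import *
s=state();print(s["tool_pos"],(s["tool_pos"][:2]-[.5261,-.0389])@[-.213,.977])
E
```

```text
t: 8.82
tool_pos: [0.551, -0.0229, 0.0723]
eef_rot: [0.0, -0.108, 0.994, -0.0]
ft_force: [1.0, 0.4, -3.1]
gripper_width: 0.276
grasp_force: 59.4
t: 10.07
tool_pos: [0.5263, 0.0898, 0.0722]
eef_rot: [0.0, -0.108, 0.994, -0.0]
ft_force: [0.3, -0.1, -2.1]
gripper_width: 0.277
grasp_force: 59.4
[0.52626929 0.08981374 0.07224544] 0.12571726339474526
```

```bash
python3 -m handwheel '[{"dp":[0,0,-0.4],"twist":[0,0,0]},{"dp":[0,0,-1],"twist":[0,0,0]},{"dp":[0.1,-0.75,0],"twist":[0,0,0]},{"dp":[0.2,-0.9,0],"twist":[0,0,0]},{"dp":[0.3,-0.9,0],"twist":[0,0,0]},{"dp":[0.3,-0.9,0],"twist":[0,0,0]},{"dp":[0.3,-0.9,0],"twist":[0,0,0]},{"dp":[0.3,-0.9,0],"twist":[0,0,0]},{"dp":[0,0,0.6],"twist":[0,0,0]},{"dp":[0,0,0.5],"twist":[0,0,0]},{"dp":[0,0,0.2],"twist":[0,0,0]},{"dp":[0,0,0],"twist":[0,0,0]}]'
python3 - <<'E'
from h import *
im=capture("scene")[:,:,::-1];im2=capture("top")[:,:,::-1]
m=np.hstack([cv2.resize(im[170:370,190:400],(420,400)),cv2.resize(im2[170:330,225:385],(380,400))]);cv2.imwrite("pics/m5.png",m)
s=state();d=s["tool_pos"][:2]-[.5261,-.0389];print(s['tool_pos'],s["ft_force"],d@[.977,.213],d@[-.213,.977])
E
```

```text
t: 11.58
tool_pos: [0.5125, -0.1288, 0.0765]
eef_rot: [-0.0, -0.107, 0.994, -0.0]
ft_force: [0.0, 0.2, -2.5]
gripper_width: 0.272
grasp_force: 59.4
[ 0.51295037 -0.12866772  0.07703898] [-0.03236256  0.16755403 -1.88294475] -0.03196771683045091 -0.0849021940956723
```

View pics/m5.png

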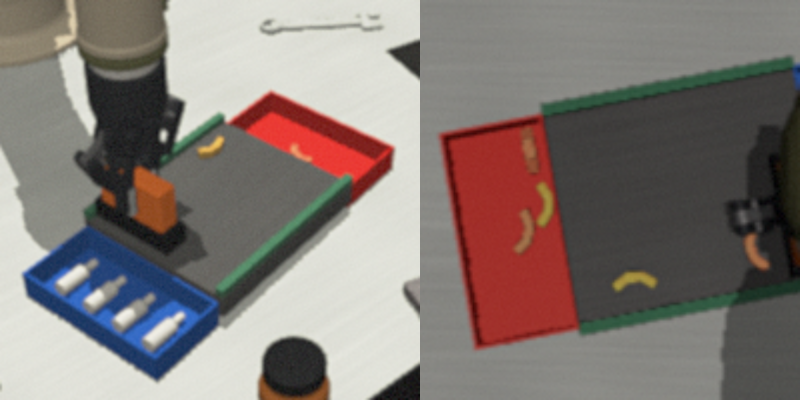

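Three chips are in the red tray and two remain in lane B, ahead of the scraper. I'll lower to the same height and push.

```bash
python3 -m handwheel '[{"dp":[0,0,0.08],"twist":[0,0,0]},{"dp":[0,0,0.03],"twist":[0,0,0]},{"dp":[0,0,0],"twist":[0,0,0]}]'
python3 -m handwheel '[{"dp":[0,0.2,0],"twist":[0,0,0]},{"dp":[0,0.3,0],"twist":[0,0,0]},{"dp":[0,0.35,0],"twist":[0,0,0]},{"dp":[0,0.35,0],"twist":[0,0,0]},{"dp":[0,0.35,0],"twist":[0,0,0]},{"dp":[0,0.35,0],"twist":[0,0,0]},{"dp":[0,0.35,0],"twist":[0,0,0]}]'
python3 -m handwheel '[{"dp":[0,0.35,0],"twist":[0,0,0]},{"dp":[0,0.35,0],"twist":[0,0,0]},{"dp":[0,0.35,0],"twist":[0,0,0]},{"dp":[0,0.35,0],"twist":[0,0,0]},{"dp":[0,0.35,0],"twist":[0,0,0]},{"dp":[0,0.35,0],"twist":[0,0,0]},{"dp":[0,0.35,0],"twist":[0,0,0]},{"dp":[0,0.3,0],"twist":[0,0,0]},{"dp":[0,0.15,0],"twist":[0,0,0]},{"dp":[0,0,0],"twist":[0,0,0]},{"dp":[0,0,-0.5],"twist":[0,0,0]},{"dp":[0,0,-1],"twist":[0,0,0]}]'
```

```text
t: 12.05
tool_pos: [0.5126, -0.1285, 0.0719]
eef_rot: [0.0, -0.107, 0.994, -0.0]
ft_force: [0.3, -0.1, -1.7]
gripper_width: 0.275
grasp_force: 59.4
t: 12.92
tool_pos: [0.4931, -0.0396, 0.0719]
eef_rot: [0.0, -0.107, 0.994, -0.0]
ft_force: [-0.7, 0.0, -1.4]
gripper_width: 0.276
grasp_force: 59.3
t: 14.42
tool_pos: [0.4678, 0.0719, 0.1314]
eef_rot: [-0.002, -0.107, 0.994, -0.0]
ft_force: [0.9, 0.0, -1.5]
gripper_width: 0.273
grasp_force: 59.3
```

```bash
python3 -m handwheel '[{"dp":[-0.209,0.863,0],"twist":[0,0,0]},{"dp":[-0.209,0.863,0],"twist":[0,0,0]},{"dp":[-0.209,0.863,0],"twist":[0,0,0]},{"dp":[-0.209,0.863,0],"twist":[0,0,0]},{"dp":[-0.209,0.863,0],"twist":[0,0,0]},{"dp":[-0.209,0.863,0],"twist":[0,0,0]},{"dp":[-0.209,0.863,0],"twist":[0,0,0]},{"dp":[-0.209,0.863,0],"twist":[0,0,0]},{"dp":[-0.209,0.863,0],"twist":[0,0,0.67]},{"dp":[0,0,0],"twist":[0,0,1]},{"dp":[0,0,0],"twist":[0,0,1]},{"dp":[0,0,0],"twist":[0,0,0]}]'
python3 - <<'E'
from h import *
s=state();im=capture("scene")[:,:,::-1];im2=capture("top")[:,:,::-1];im3=capture("wrist")[:,:,::-1]
m=np.hstack([cv2.resize(im2[170:330,225:425],(400,320)),cv2.resize(im[170:330,190:390],(400,320))])
m=np.vstack([m,cv2.resize(im3[50:330,120:520],(400,280))[:,:].repeat(1,0) if 0 else np.hstack([im3[50:330,120:520],cv2.resize(im[130:270,360:560],(400,280))])]);cv2.imwrite("pics/m6.png",m);print(m.shape)
np.save("w6.npy",np.r_[s["tool_pos"],s["eef_rot"]]);print(s["tool_pos"],s["eef_rot"].round(4))
E
```

```text
t: 15.92
tool_pos: [0.4758, 0.3917, 0.1316]
eef_rot: [0.0, 0.092, 0.996, -0.0]
ft_force: [0.5, -0.5, -1.8]
gripper_width: 0.273
grasp_force: 59.3
(600, 800, 3)
[0.47580315 0.39173754 0.1316069 ] [ 0.000e+00  9.220e-02  9.957e-01 -5.000e-04]
```

View pics/m6.png

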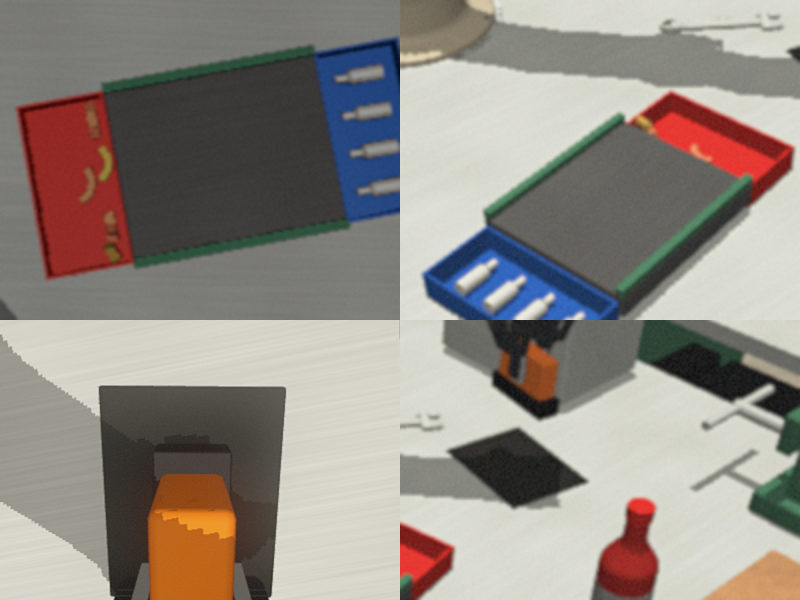

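All five chips look to be in the red tray, one tilted in a corner at (112,253). Over the mat the scraper is laterally centred and aligned: the mat midline and ridge midline are both at u≈312. I'll check the centring along its length and that tilted chip.

```bash
python3 - <<'E'
from h import *
np.set_printoptions(precision=4,suppress=True)
w=np.load("w6.npy");q=w[3:];Rm=R.from_quat(np.r_[q[1:],q[0]]).as_matrix()
for u,v in[(219,118),(405,118)]: print("mat far edge, tool axes",Rm.T@(onz("wrist",u,v,.004,w[:3],q)-w[:3]))
C=np.array([.5261,-.0389])
for a,b in[((281,296.5),(312.5,232.5))]:
    p=tri(ray("top",*a),ray("scene",*b));d=p[:2]-C;print("chip",p,d@[.977,.213],d@[-.213,.977],ray("top",*a)[1])
t=capture("top")[:,:,::-1];s=capture("scene")[:,:,::-1]
cv2.imwrite("pics/m7.png",np.hstack([cv2.resize(t[260:320,250:310],(400,400),interpolation=cv2.INTER_CUBIC),cv2.resize(s[205:265,295:355],(400,400),interpolation=cv2.INTER_CUBIC)]))
E
```

```text
mat far edge, tool axes [ 0.072  -0.0569  0.1276]
mat far edge, tool axes [0.0721 0.0605 0.1275]
chip [0.4257 0.0754 0.0272] -0.0737390569280973 0.1331002806773079 [-0.0099  0.0566 -1.0057]
```

View pics/m7.png

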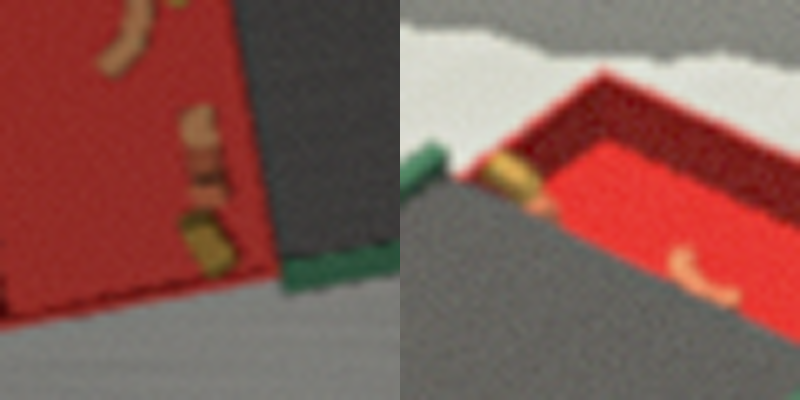

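The tilted chip lies inside the tray: about 27 mm high, under the rim, 13 mm in from the side wall, leaning on another chip. Placement is centred within 1–2 mm, so I'll lower.

```bash
python3 -m handwheel '[{"dp":[0,0,1],"twist":[0,0,0]},{"dp":[0,0,0.7],"twist":[0,0,0]},{"dp":[0,0,0.35],"twist":[0,0,0]},{"dp":[0,0,0.2],"twist":[0,0,0]},{"dp":[0,0,0.08],"twist":[0,0,0]},{"dp":[0,0,0],"twist":[0,0,0]}]'
python3 -m handwheel '[{"dp":[0,0,0.03],"twist":[0,0,0]},{"dp":[0,0,0.015],"twist":[0,0,0]},{"dp":[0,0,0],"twist":[0,0,0]}]'
```

```text
t: 16.92
tool_pos: [0.476, 0.3925, 0.0392]
eef_rot: [0.0, 0.092, 0.996, 0.0]
ft_force: [0.3, 0.2, -2.2]
gripper_width: 0.275
grasp_force: 59.5
t: 17.3
tool_pos: [0.4758, 0.3923, 0.037]
eef_rot: [0.0, 0.092, 0.996, 0.0]
ft_force: [0.3, 0.9, -2.6]
gripper_width: 0.272
grasp_force: 59.5
```

```bash
python3 -m handwheel '[{"dp":[0,0,0.025],"twist":[0,0,0]},{"dp":[0,0,0],"twist":[0,0,0]},{"dp":[0,0,0],"twist":[0,0,0]}]'
```

```text
t: 17.68
tool_pos: [0.4758, 0.3923, 0.0358]
eef_rot: [0.0, 0.092, 0.996, 0.0]
ft_force: [0.0, -0.6, -1.1]
gripper_width: 0.272
grasp_force: 59.6
```

```bash
python3 -m handwheel '[{"dp":[0,0,0.01],"twist":[0,0,0]},{"dp":[0,0,0],"twist":[0,0,0]}]'
python3 -m handwheel '[{"dp":[0,0,0.01],"twist":[0,0,0]},{"dp":[0,0,0],"twist":[0,0,0]}]'
```

```text
t: 17.92
tool_pos: [0.4758, 0.3923, 0.0358]
eef_rot: [0.0, 0.092, 0.996, 0.0]
ft_force: [-0.7, 0.1, 4.9]
gripper_width: 0.276
grasp_force: 60.2
t: 18.18
tool_pos: [0.4758, 0.3923, 0.0358]
eef_rot: [0.0, 0.093, 0.996, 0.0]
ft_force: [-1.4, -1.3, 9.4]
gripper_width: 0.273
grasp_force: 61.0
```

It's touching with light force. I'll ease off, release and rise.

```bash
python3 -m handwheel '[{"dp":[0,0,-0.01],"twist":[0,0,0]},{"dp":[0,0,0],"twist":[0,0,0]}]'
python3 -m handwheel '[{"dp":[0,0,0],"twist":[0,0,0]},{"dp":[0,0,0],"twist":[0,0,0]},{"dp":[0,0,0],"twist":[0,0,0]},{"dp":[0,0,0],"twist":[0,0,0]},{"dp":[0,0,0],"twist":[0,0,0]},{"dp":[0,0,0],"twist":[0,0,0]}]' 1
python3 -m handwheel '[{"dp":[0,0,-0.3],"twist":[0,0,0]},{"dp":[0,0,-0.7],"twist":[0,0,0]},{"dp":[0,0,-1],"twist":[0,0,0]},{"dp":[0,0,-1],"twist":[0,0,0]},{"dp":[0,0,-1],"twist":[0,0,0]},{"dp":[0,0,-0.8],"twist":[0,0,0]},{"dp":[0,0,0],"twist":[0,0,0]},{"dp":[0,0,0],"twist":[0,0,0]}]'
python3 - <<'E'
from h import *
s=state();im=capture("wrist");h=cv2.cvtColor(im,cv2.COLOR_RGB2HSV)
m=((h[:,:,0]>5)&(h[:,:,0]<20)&(h[:,:,1]>150)&(h[:,:,2]>80)).astype(np.uint8)
n,l,st,c=cv2.connectedComponentsWithStats(m)
for i in range(1,n):
    if st[i,4]>300: print(st[i],c[i],onz("wrist",st[i][0]+st[i][2]/2,st[i][1]+st[i][3]/2,.076,s["tool_pos"],s["eef_rot"]))
t=capture("top")
h=cv2.cvtColor(im,cv2.COLOR_RGB2GRAY); mm=(h<75)
print([(v,np.where(mm[v,180:450])[0][[0,-1]]+180) for v in range(140,300,40) if mm[v,180:450].any()],s["gripper_width"],s["tool_pos"])
E
```

```text
t: 18.42
tool_pos: [0.4758, 0.3923, 0.0358]
eef_rot: [0.0, 0.093, 0.996, 0.0]
ft_force: [-1.6, -1.4, 6.4]
gripper_width: 0.273
grasp_force: 60.4
t: 19.18
tool_pos: [0.4757, 0.3923, 0.0354]
eef_rot: [0.0, 0.093, 0.996, -0.0]
ft_force: [0.1, 0.6, -0.6]
gripper_width: 0.997
grasp_force: 0.0
t: 20.18
tool_pos: [0.4754, 0.392, 0.2276]
eef_rot: [-0.0, 0.092, 0.996, 0.0]
ft_force: [-0.5, -0.0, 0.6]
gripper_width: 1.003
grasp_force: 0.0
[ 295  156   34  116 3751] [311.25059984 213.05945081] [0.47163724 0.39480212 0.076     ]
[  0 256  31  65 481] [ 16.01039501 280.80665281] [0.48777399 0.15760394 0.076     ]
[ 26 323  30  34 495] [ 38.7030303  340.31111111] [0.53418461 0.16039996 0.076     ]
[(140, array([244, 378])), (180, array([245, 376])), (220, array([247, 375])), (260, array([249, 372]))] 1.0029250633508426 [0.47539441 0.39203011 0.22759281]
```

The scraper stands upright and released: the ridge looks the same as before the grasp and is centred on the mat (mat midline u≈311, ridge u≈312). Handing in.

```bash
python3 -c "
from rig import *
print(close_job())"
```

```text
the job is handed in; nothing more can be done
None
```

All five chips are in the red tray, and the scraper is released and upright in the middle of its mat; I handed the job in about 20 s into the 64 s limit, with no verdict returned.

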